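# Load the long test coupon from the rack into the tilted locating nest

### The arm

A 7-joint arm with a two-finger parallel gripper is mounted at the origin on a cart in front of the work surface, level with it; the furniture and walls round the work are solid. World frame = base frame: x ahead of the robot, y to its left, z up, the work surface at z = 0. Lengths are in m, angles in rad, forces in N, time in s.
With the tool pointing down it reaches from about 0.4 to 0.85 m from the base axis. Payload 4.5 kg.
Tool frame: the origin (TCP) lies at the very end of the fingers, on their centre line; the grasp point (between the pads) lies 19 mm behind it (bot.tcp_to_grasp is the z of the grasp point in the tool frame, in m); z points along the fingers, y is the line along which they close (so a half turn about z gives the same grasp; the last joint's range is limited). The gripper opens to 85 mm and grips with 20 to 120 N. Pads are 22 mm wide; open, the fingers measure 114 mm over their backs; the gripper's body (76 mm by 85 mm) begins 54 mm behind the grasp point. The pads swing forward as they close: fully open they stand 13 mm farther back than shut.
Start: joints at [-1.281, 0.689, -0.195, 1.565, 0.157, 0.902, -0.215], TCP at [0.158, 0.605, 0.231] pointing down, gripper open.
Joint ranges: [-3.01, 3.01], [-0.46, 2.08], [-1.47, 1.51], [0.13, 2.56], [-1, 4.14], [0.04, 2.09], [-2.66, 2.66]. Speed limits (rad/s): [2.57, 2.57, 3.14, 3.14, 3.14, 3.14, 3.14].

### API

Orientations are given as a rotation vector (axis times angle).
In Python, from rig import bot gives the robot as it stands.
- The arm moves only by the shell command python3 shift.py 'ROWS'. ROWS is rows parted by semicolons, their numbers by spaces, 1 to 12 of them, each of 5 numbers: dx, dy, dz in m, then a turn about the tool's z in rad, then the opening from 0.0 (shut) to 1.0 (fully open); each row is the pose to reach, as a shift and turn from the pose commanded when the command began, along the tool's axes at that moment; what a row does not reach only later rows make up. A row lasts 1/10 s, in which the tool goes at most 0.05 m and 0.15 rad, less where a joint would pass 70% of its speed; a pose out of reach is approached as far as the arm can. The fingers move at their own pace and stop on an object; the grip force is fixed at half the most. Time passes only in rows, so rows that do not move let the fingers close. It prints the time, the measured TCP pose, the force, the opening and the grip force at its end.
- bot.observe(): the state, without advancing time (a new reading comes with each control period).
- bot.get_image(name): name is "side" or "top" or "wrist"; returns a dict with "pixels" (384x512x3 uint8, red, green, blue), "z_map" (384x512 float32, m along the optical axis (not along the pixel's ray), 0 where there is no reading), "camera_matrix" (3x3 intrinsics, pixels), "R" (3x3) and "t" (3): a world point X has camera coordinates R X + t. Camera axes: x right, y down, z forward; pixel columns grow to the right and rows downward; lengths in m; the calibration is good to about 2 mm. A picture is of the moment at which its call begins.
- bot.job_done(): hands the job in; it is judged then, once.
The state is a dict: "clock": time; "joint_pos": joint angles; "joint_vel": joint speeds; "tau": joint torques, N m; "eef_pos": TCP position; "orientation": TCP orientation; "force": force on the tool from outside, world axes, zero at the start; "ft_torque": the same for the moment, N m; "finger_gap": opening from 0.0 (shut) to 1.0 (fully open); "finger_force": force on a finger pad.
Only numpy, scipy, OpenCV 4.12 (cv2) and the standard library are available. Lean on these libraries where they do the work, as an engineer would, in place of code of your own. Each camera call takes 0.05 s, during which the arm holds its last target. There are 200 camera calls.

### The job

Swing the sprung retaining bar of the coupon rack up past its hold-open point so that it stays up, take the longest coupon out and lay it flat on the bench. Let go, take it again across its width and set it down on the white tilted plate clear of the two stop rails, so that it slides home by its own weight, lying flat on the plate with a long edge and an end fully against the rails. Leave the two shorter coupons in the rack and the other things on the bench where they are.

Things in the scene. Friction and masses are not known exactly. Their poses are not given: they have to be found in the camera images.
- rack: Grey coupon rack, fixed; base 136x164x8 mm. Origin: centre of underside, z up, x to its rear. Three coupons stand on edge 8 mm above the bench, lengths along x, at y = -45, 0, +45 mm in any order, in 12 mm grooves of two combs (30 mm tall, 12 thick, at x = -34 and 34); 20 mm tall lips stop their ends at x = -63 and 63. Hinge posts 76 mm tall at x = 60, y = -76 and 76.
- bail (a joint): Angle (rad) of the rack's sprung retaining bar, a 140 mm wide steel wire bail hinged at the rear about the rack's y: 0 = shut, crossbar 2 mm above the coupons' top edges (64 mm high); grows as it is lifted up and back, stop at 1.5. Below about 0.8 the spring pulls it shut (about 4 N at the knob); beyond, it goes up to the stop by itself and stays.
- bail_knob (a point): Centre of the black ball knob, 22 mm across, in front of the middle of the retaining bar; shut, it is 87 mm above the bench at rack x = -24, y = 0. Moves with the bar on a circle of 87 mm radius round bail_hinge; pinched along the rack's y it can turn between the fingers.
- bail_hinge (a point): Point on the bar's hinge axis (which runs along the rack's y), at rack x = +60, y = 0, 66 mm above the bench.
- coupon_long_mid (a point): Centre of the longest coupon, a plain aluminium plate 120 x 56 x 10 mm (about 0.18 kg) with two small dark holes near one end. Axes: x along its 120 mm length, y its 10 mm thickness, z its 56 mm width (up while it stands in the rack).
- coupon_short_a_mid (a point): Centre of a shorter coupon, 98 x 56 x 10 mm, one small hole; axes as for the long one. Stays in the rack.
- coupon_short_b_mid (a point): Centre of the other shorter coupon, the same size. Stays in the rack.
- nest: Stand of the tilted nest, fixed on the bench: round grey foot 116 mm across with a ball joint carrying the tilted plate. Origin: centre of its underside, z up.
- nest_plate: Tilted plate 174x122x10 mm, faced in slippery white plastic, sloping 25 degrees down to one corner. Origin: that locating corner, on the white surface; z: upward normal; x (to 164 mm) and y (to 112 mm) run uphill along two steel rails 7 mm high, 10 thick, inner faces at y = 0 (long rail) and x = 0 (short rail). Seated long coupon: centre x = 60, y = 28, z = 5 mm, length along x.
- ref_block_out: Steel hardness reference block, a disc 58 mm across, 12 mm tall; origin: centre of its underside.
- petri_dish: Clear round dish, 63 mm across, 15 mm tall; origin: centre of its underside.
- bubble_level: Round bubble level, 34 mm across, 14 mm tall; origin: centre of its underside.
- dropper_bottle: Amber dropper bottle, 29 mm across, 90 mm tall; origin: centre of its underside.
- log_book: Blue log book lying flat with a pen on it, 148 x 105 x 14 mm; origin: centre of its underside.
- caliper: Vernier caliper lying flat, 72 x 225 x 10 mm; origin: centre of its underside.
- specimen_tray: White shallow tray, fixed, 90 (x) x 150 (y) x 14 mm, with three specimens 30 mm across standing 15 mm tall in it; origin: centre of its underside.

How it is judged:
By the outcome, as a careful person would: the job done as asked, in the order asked, and still so for the second after the job is handed in, with the robot touching nothing.
It also fails if it takes over 58 s, if anything falls off the work surface, if the arm or the gripper's body presses on something with over 40 N, if the wrist force passes 120 N, or if a joint passes its speed limit or range.

## Working session

There is one attempt and no reset: what is moved stays moved. The work goes in short steps, Python scripts to look and compute and a shell command to move; the robot and the scene stay as the last step left them, time stands still between calls to the robot, and variables do not carry over. Pictures are saved under pics/ and viewed, at most 10 in all, crops included, and the job is handed in when it is done.

```bash
ls; mkdir -p pics
python3 - <<'E'
from rig import bot
import cv2,numpy as np
s=bot.observe();print({k:np.round(v,3).tolist() for k,v in s.items()})
ims=[]
for n in ["side","top"]:
    d=bot.get_image(n);np.savez(f"{n}0.npz",**d);ims.append(d)
    cv2.imwrite(f"pics/{n}0.png",d["pixels"][:,:,::-1])
    print(n,np.round(d["camera_matrix"],1).tolist(),np.round(d["R"],3).tolist(),np.round(d["t"],3).tolist())
E
```

```text
pics
rig.py
shift.py
{'clock': 0.0, 'joint_pos': [-1.281, 0.69, -0.195, 1.566, 0.157, 0.902, -0.215], 'joint_vel': [-0.002, 0.0, 0.001, 0.0, 0.0, -0.001, -0.0], 'tau': [0.001, -53.962, -1.267, -15.855, 0.009, 0.009, 0.0], 'eef_pos': [0.158, 0.604, 0.23], 'orientation': [-0.4, -3.116, 0.003], 'force': [-0.113, 0.407, -0.194], 'ft_torque': [-0.038, 0.004, 0.015], 'finger_force': 0.0, 'finger_gap': 0.998}
side [[367.6, 0.0, 253.5], [0.0, 367.6, 189.3], [0.0, 0.0, 1.0]] [[0.973, -0.232, -0.008], [-0.181, -0.738, -0.65], [0.145, 0.634, -0.76]] [-0.518, 0.202, 1.28]
top [[439.3, 0.0, 259.1], [0.0, 439.3, 187.5], [0.0, 0.0, 1.0]] [[0.022, -1.0, 0.003], [-0.989, -0.023, -0.147], [0.147, 0.0, -0.989]] [0.048, 0.525, 1.646]
```

View pics/side0.png

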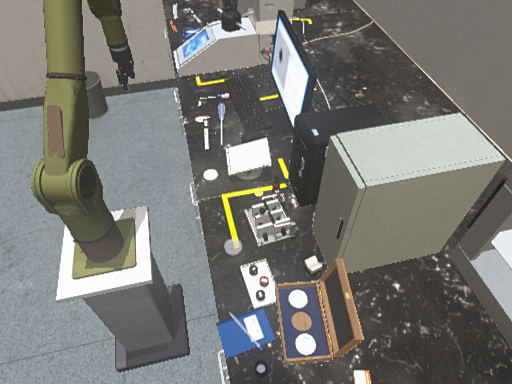

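View pics/top0.png

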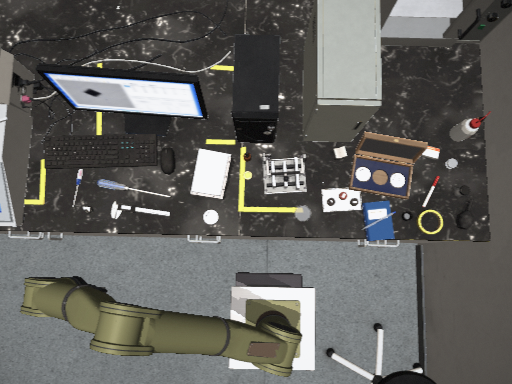

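The side view shows the rack at about (270,217) and the nest plate at (248,155). In the top view the rack is at (284,174) and the plate at (210,173). I'll zoom in on both.

```bash
cat > h.py <<'E'
import numpy as np,cv2
from scipy.spatial.transform import Rotation as Ro
def world(d,u=None,v=None):
    z=d["z_map"].astype(float);K=d["camera_matrix"]
    V,U=np.mgrid[:z.shape[0],:z.shape[1]]
    c=np.stack([(U-K[0,2])/K[0,0]*z,(V-K[1,2])/K[1,1]*z,z],-1)
    return (c-d["t"])@d["R"]
def proj(d,X):
    c=np.atleast_2d(X)@d["R"].T+d["t"];p=c@d["camera_matrix"].T
    return p[:,:2]/p[:,2:]
E
python3 - <<'E'
import numpy as np,cv2
from h import *
t=dict(np.load("top0.npz"));s=dict(np.load("side0.npz"))
a=cv2.resize(t["pixels"][140:220,180:320],None,fx=5.5,fy=5.5,interpolation=cv2.INTER_CUBIC)
a=a[:, :770]
cv2.imwrite("pics/topz.png",a[:,:,::-1])
b=cv2.resize(s["pixels"][130:255,200:320],None,fx=4.8,fy=4.8,interpolation=cv2.INTER_CUBIC)
cv2.imwrite("pics/sidez.png",b[:,:,::-1])
for n,d,(r0,r1,c0,c1) in (("t",t,(140,205,180,315)),("s",s,(130,250,215,310))):
    W=world(d)
    # plate : white pixels
    px=d["pixels"].astype(int);m=(px.min(2)>200);m[:r0]=0;m[r1:]=0;m[:,:c0]=0;m[:,c1:]=0
    m&=(W[...,2]>0.03)&(W[...,1]>0.05)
    P=W[m];print(n,len(P),P.min(0).round(3),P.max(0).round(3))
    A=np.c_[P[:,:2],np.ones(len(P))];
    w=np.ones(len(P),bool)
    for _ in range(5):
        c=np.linalg.lstsq(A[w],P[w,2],rcond=None)[0];r=P[:,2]-A@c;w=abs(r)<.004
    nrm=np.array([-c[0],-c[1],1]);nrm/=np.linalg.norm(nrm)
    print("plane",c,w.sum(),"tilt",np.degrees(np.arccos(nrm[2])),"downhill az",np.degrees(np.arctan2(nrm[1],nrm[0])),"mean",P[w].mean(0))
    R=W[r0:r1,c0:c1].reshape(-1,3)
    q=R[(abs(R[:,1]+.03)<.14)&(R[:,0]>.4)&(R[:,0]<.75)&(R[:,2]>.015)&(R[:,2]<.12)]
    print("rackish",len(q),q.min(0),q.max(0),np.median(q,0))
    g=R[(abs(R[:,2])<.01)];print("bench z",np.median(g[:,2]))
E
```

```text
t 1449 [0.275 0.06  0.037] [0.652 0.316 1.705]
plane [-0.01928145 -0.21979759  0.14799982] 186 tilt 12.442482490833843 downhill az 84.9866371676825 mean [0.56790875 0.25028513 0.08245217]
rackish 933 [ 0.50455377 -0.15146064  0.01501392] [0.71812792 0.10932864 0.10534922] [ 0.59395336 -0.03158675  0.05024518]
bench z 0.0009976918760077203
s 1113 [0.481 0.145 0.039] [0.707 0.316 0.213]
plane [ 0.36867273  0.24603815 -0.19231512] 837 tilt 23.904439759210756 downhill az -146.28236186869842 mean [0.5706838  0.24646884 0.07865432]
rackish 1612 [ 0.40195534 -0.12475042  0.01513797] [0.74719993 0.10997683 0.11984031] [ 0.60923661 -0.02507348  0.05332307]
bench z -0.0012401207250361964
```

View pics/topz.png

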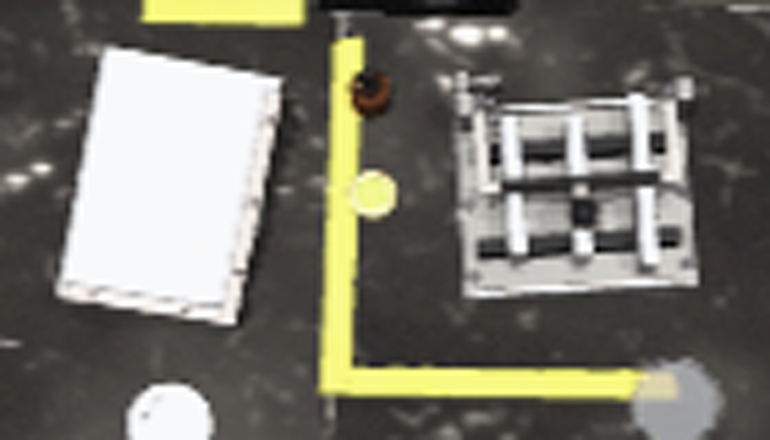

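View pics/sidez.png

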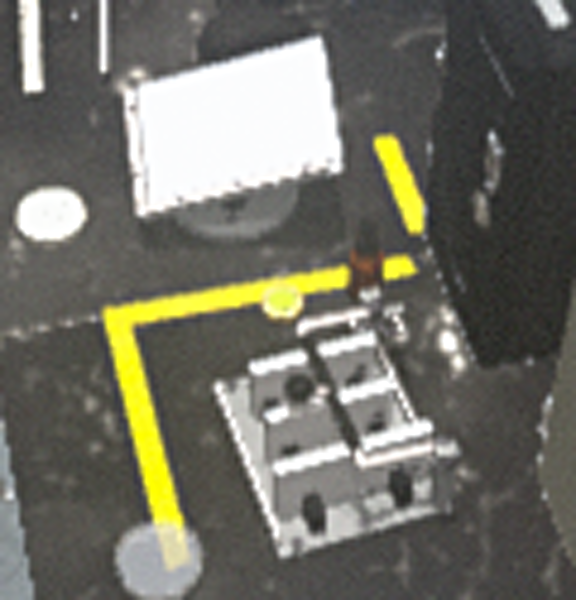

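The right-hand coupon (zoomed column about 645, rows 95–265) is the longest. The bail is shut, with the knob at about (583,210). The nest's locating corner is at the bottom right of the plate (237,322), with the long rail along its right edge. Next I'll compute rough poses.

```bash
cat >> h.py <<'E'
def ray(d,u,v,z):
    K=d["camera_matrix"];r=d["R"].T@np.array([(u-K[0,2])/K[0,0],(v-K[1,2])/K[1,1],1.]);o=-d["R"].T@d["t"]
    return o+r*(z-o[2])/r[2]
E
python3 - <<'E'
from h import *
t=dict(np.load("top0.npz"));s=dict(np.load("side0.npz"))
T=lambda u,v,z:ray(t,180+u/5.5-.4,140+v/5.5-.4,z)
S=lambda u,v,z:ray(s,200+u/4.8-.4,130+v/4.8-.4,z)
for n,p in dict(fl=T(466,298,.008),fr=T(697,284,.008),knob=T(583,210,.087),longf=T(650,267,.064),longr=T(637,95,.064),cbL=T(492,190,.066),cbR=T(675,180,.066),
 sfl=S(218,385,.008),sfr=S(282,556,.008),srr=S(450,512,.008),sknob=S(298,388,.087),bottle=T(370,95,.07), level=T(373,194,.014), dish=T(170,425,.015),disc=T(677,402,.012)).items(): print(n,p.round(4))
# plate corners: intersect with depth
W=world(s)
for u,v in((140,215),(335,168),(320,42),(130,95)):
    pu,pv=int(200+u/4.8),int(130+v/4.8); print("plate",W[pv-1:pv+2,pu-1:pu+2].reshape(-1,3).round(3)[[0,4,8]].tolist())
W=world(s)
# heights map of tall clutter near
for n,d in(("s",s),("t",t)):
    W=world(d);R=W.reshape(-1,3);
    q=R[(R[:,2]>.03)&(R[:,2]<.6)&(R[:,0]>.4)&(R[:,0]<.9)&(R[:,1]>-.3)&(R[:,1]<.45)]
    H,xe,ye=np.histogram2d(q[:,0],q[:,1],bins=[np.arange(.4,.91,.05),np.arange(-.3,.46,.05)])
    M=np.zeros_like(H)
    i=((q[:,0]-.4)/.05).astype(int);j=((q[:,1]+.3)/.05).astype(int);np.maximum.at(M,(i.clip(0,9),j.clip(0,14)),q[:,2]);print((M*1000).astype(int))
E
```

```text
fl [0.5038 0.0388 0.008 ]
fr [ 0.5176 -0.1249  0.008 ]
knob [ 0.5553 -0.0385  0.087 ]
longf [ 0.5206 -0.0864  0.064 ]
longr [ 0.6411 -0.0762  0.064 ]
cbL [0.5715 0.0232 0.066 ]
cbR [ 0.5814 -0.1029  0.066 ]
sfl [0.5092 0.0376 0.008 ]
sfr [ 0.5203 -0.1244  0.008 ]
srr [ 0.649  -0.1171  0.008 ]
sknob [ 0.5534 -0.0381  0.087 ]
bottle [0.6355 0.1089 0.07  ]
level [0.576  0.1065 0.014 ]
dish [0.4084 0.2442 0.015 ]
disc [ 0.4329 -0.1109  0.012 ]
plate [[0.479, 0.205, 0.043], [0.482, 0.2, 0.042], [0.485, 0.201, 0.034]]
plate [[0.632, 0.173, 0.088], [0.636, 0.173, 0.081], [0.66, 0.24, 0.003]]
plate [[0.687, 0.423, -0.0], [0.652, 0.281, 0.123], [0.692, 0.41, -0.002]]
plate [[0.504, 0.397, -0.003], [0.496, 0.307, 0.075], [0.5, 0.308, 0.068]]
[[  0   0   0   0   0   0   0   0   0   0   0   0   0   0   0]
 [ 36  31   0   0   0   0   0   0   0  45  60  74  74   0   0]
 [ 38   0   0  32  68  96  65   0   0  68  70  84  86   0   0]
 [ 37   0   0  75  94  98  79   0   0  81  92 101  98   0  34]
 [ 35  43   0  78  72  69  76  67  89  93 110 120   0   0  39]
 [ 43  43   0  73   0   0  48  44  63   0 1
[... 203 characters left out ...]
 402]
 [457 456 456 456   0   0 324 325 325 324   0   0   0   0   0]]
[[  0   0   0   0   0   0   0   0   0   0   0   0   0   0   0]
 [ 38  37   0   0   0   0   0   0   0  50  61  80  76   0   0]
 [ 39   0   0  34  71 102  73   0   0  68  77  90  88   0   0]
 [ 48   0   0  81  94 105  79   0   0  85  94 112  94   0  41]
 [  0  45   0  83  76  69  82  73  91  98 117 126   0  39  44]
 [ 50  50   0   0   0   0  57  41  85   0 108 119   0   0  37]
 [462 461 462 461   0 154 333 334 331 327   0   0   0   0   0]
 [461 462 461 463   0   0 333 333 334 330   0 406 401 364 336]
 [462 462 461 462   0   0 330 333 332 329   0 408 409 409 408]
 [463 462 462 463   0   0 331 334 331 328   0   0   0   0   0]]
```

```bash
cat >> h.py <<'E'
def go(bot,xyz,ang):
    """shift in tool axes to world TCP xyz with tool y (closing line) at world azimuth ang (deg, mod 180)"""
    s=bot.observe();R=Ro.from_rotvec(s["orientation"]).as_matrix()
    a=np.degrees(np.arctan2(R[1,1],R[0,1]));dl=(ang-a+90)%180-90
    print("tcp",np.round(s["eef_pos"],4),"yaw_y",round(a,1),"tilt",round(np.degrees(np.arccos(-R[2,2])),2),"-> d_tool",(R.T@(np.array(xyz)-s["eef_pos"])).round(4),"turn",round(-np.radians(dl),3),"dist",round(np.linalg.norm(np.array(xyz)-s["eef_pos"]),3),"q",np.round(s["joint_pos"],2))
    return R
E
python3 - <<'E'
from h import *
from rig import bot
R=go(bot,(.545,-.038,.22),94.6);print(R.round(3))
t=dict(np.load("top0.npz"));W=world(t).reshape(-1,3)
for y0 in(.0,.1,.2):
    q=W[(abs(W[:,1]-y0)<.03)&(abs(W[:,2])<.02)];print("bench x range",q[:,0].min(),q[:,0].max())
q=W[(W[:,2]>.25)&(W[:,2]<.6)&(W[:,0]>.5)&(abs(W[:,1])<.3)];print("tall min x",q[:,0].min())
E
```

```text
tcp [0.158  0.6041 0.2306] yaw_y 75.3 tilt 0.09 -> d_tool [-0.5368 -0.5233  0.0115] turn -0.336 dist 0.75 q [-1.28  0.69 -0.19  1.57  0.16  0.9  -0.22]
[[-0.967  0.253 -0.   ]
 [ 0.253  0.967 -0.002]
 [-0.    -0.002 -1.   ]]
bench x range 0.05829398579861377 1.3283669839881997
bench x range -0.1495519139560656 1.3276763783801624
bench x range 0.34018101398210115 1.3239194381906862
tall min x 0.7037795141434929
```

```bash
R="-0.537 -0.523 0.01 -0.336 1"; python3 shift.py '-0.537 -0.523 0.01 -0.336 1;-0.537 -0.523 0.01 -0.336 1;-0.537 -0.523 0.01 -0.336 1;-0.537 -0.523 0.01 -0.336 1;-0.537 -0.523 0.01 -0.336 1;-0.537 -0.523 0.01 -0.336 1;-0.537 -0.523 0.01 -0.336 1;-0.537 -0.523 0.01 -0.336 1;-0.537 -0.523 0.01 -0.336 1;-0.537 -0.523 0.01 -0.336 1;-0.537 -0.523 0.01 -0.336 1;-0.537 -0.523 0.01 -0.336 1'
python3 - <<'E'
from h import *
from rig import bot
go(bot,(.545,-.038,.22),94.6)
E
```

```text
clock: 1.3
eef_pos: [0.4687, 0.089, 0.2231]
orientation: [0.126, -3.139, -0.0]
force: [1.2, 1.2, -0.6]
finger_gap: 0.999
finger_force: 0.0
tcp [0.4687 0.089  0.2231] yaw_y 94.6 tilt 0.02 -> d_tool [-0.0659 -0.1327  0.0031] turn -0.0 dist 0.148 q [-0.04  0.53 -0.37  2.    0.3   0.66  1.05]
```

```bash
python3 shift.py '-0.066 -0.133 0 0 1;-0.066 -0.133 0 0 1;-0.066 -0.133 0 0 1;-0.066 -0.133 0 0 1;-0.066 -0.133 0 0 1'
python3 - <<'E'
from h import *
from rig import bot
go(bot,(.545,-.038,.22),94.6)
d=bot.get_image("wrist");np.savez("wrist1.npz",**d)
im=d["pixels"].copy()
def rk(o,psi,p): 
    c,s=np.cos(psi),np.sin(psi);p=np.atleast_2d(p);return np.c_[o[0]+c*p[:,0]-s*p[:,1],o[1]+s*p[:,0]+c*p[:,1],p[:,2]]
P=[(-.024,0,.087),(-.06,-.045,.064),(.06,-.045,.064),(-.068,.082,.008),(-.068,-.082,.008),(.06,.076,.076),(.06,-.076,.076),(.068,-.082,.008)]
for u,v in proj(d,rk((.579,-.037),np.radians(4.6),np.array(P))): 
    cv2.circle(im,(int(round(u)),int(round(v))),4,(255,0,0),1)
cv2.imwrite("pics/wrist1.png",cv2.resize(im,(800,600),interpolation=cv2.INTER_CUBIC)[:,:,::-1])
E
```

```text
clock: 1.8
eef_pos: [0.5443, -0.0375, 0.2227]
orientation: [0.121, -3.138, -0.0]
force: [-0.2, -0.0, -0.6]
finger_gap: 0.996
finger_force: 0.0
tcp [ 0.5443 -0.0375  0.2227] yaw_y 94.4 tilt 0.06 -> d_tool [-0.0007 -0.0005  0.0027] turn -0.003 dist 0.003 q [ 0.22  0.61 -0.38  1.81  0.31  0.78  1.32]
```

View pics/wrist1.png

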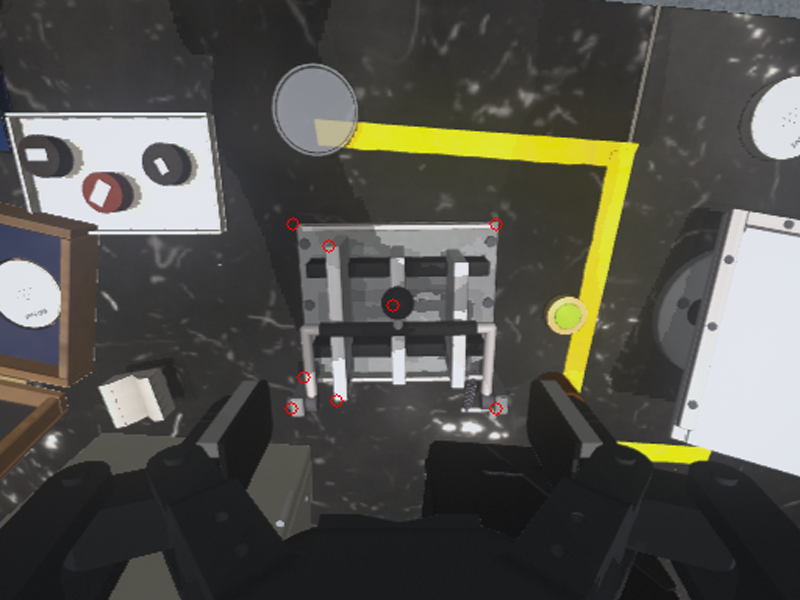

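The wrist view shows the rack with its front at the top of the picture. The knob is at (398,303), base front corners at (300,226) and (497,224), and the long coupon's ends at (335,241) and (341,399). My predictions sit a few pixels to the left, so I'll refit the rack and fit the plate too.

```bash
cat > fit.py <<'E'
from h import *
from scipy.optimize import least_squares
d=dict(np.load("wrist1.npz"))
f=512/800
def rk(o,psi,p):
    c,s=np.cos(psi),np.sin(psi);p=np.atleast_2d(p);return np.c_[o[0]+c*p[:,0]-s*p[:,1],o[1]+s*p[:,0]+c*p[:,1],p[:,2]]
P=np.array([(-.024,0,.087),(-.068,.082,.008),(-.068,-.082,.008),(.06,.076,.076),(.06,-.076,.076),(-.06,-.045,.064),(.06,-.045,.064)])
Q=np.array([(398,303),(497,224),(300,226),(502,406),(297,408),(335,241),(341,399)])*f
r=least_squares(lambda v:(proj(d,rk(v[:2],v[2],P))-Q).ravel(),[.579,-.037,.08],loss="soft_l1")
print("rack",r.x.round(4),np.degrees(r.x[2]).round(2),(r.fun.reshape(-1,2)/f).round(1).tolist())
W=world(d)
K=W[180:205,240:270].reshape(-1,3);k=K[(K[:,2]>.085)&(K[:,2]<.11)];print("knob top depth",len(k),k.mean(0) if len(k) else 0,k[:,2].max() if len(k) else 0)
c=W[150:255,205:225].reshape(-1,3);c=c[abs(c[:,2]-.064)<.004];print("coupon",c.min(0),c.max(0),c.mean(0))
s=dict(np.load("side0.npz"));px=s["pixels"].astype(int);W=world(s)
m=(px.min(2)>225);m[:135]=0;m[175:]=0;m[:,:224]=0;m[:,274:]=0
w=W[m];w=w[(w[:,2]>.035)&(w[:,2]<.14)]
for _ in range(8):
    c=w.mean(0);n=np.linalg.svd(w-c,full_matrices=False)[2][2];e=(w-c)@n;w=w[abs(e)<max(.003,2.5*e.std())]
n*=np.sign(n[2]);print("plate",len(w),"n",n.round(3),"tilt",np.degrees(np.arccos(n[2])),"c",c.round(4),"sd",((w-c)@n).std())
E
python3 fit.py
```

```text
rack [ 0.578  -0.0327  0.0809] 4.63 [[1.2, 0.3], [3.5, -1.5], [-2.7, -2.9], [-0.3, 0.9], [0.2, -0.4], [-1.2, 2.9], [-0.0, 0.4]]
knob top depth 349 [ 0.55130879 -0.03616396  0.09417624] 0.09924692358671611
coupon [ 0.52269516 -0.08847222  0.06004749] [ 0.6403523  -0.06824621  0.06675391] [ 0.57759291 -0.07854841  0.06390785]
plate 1048 n [-0.338 -0.22   0.915] tilt 23.79347506803163 c [0.5714 0.2444 0.0786] sd 0.0029634969353367745
```

```bash
python3 shift.py '-0.009 -0.001 0.05 0 0.6;-0.009 0 0.1 0 0.6;-0.009 0 0.135 0 0.6;-0.009 0 0.152 0 0.6;-0.009 0 0.152 0 0.6;-0.009 0 0.152 0 0;-0.009 0 0.152 0 0;-0.009 0 0.152 0 0;-0.009 0 0.152 0 0;-0.009 0 0.152 0 0;-0.009 0 0.152 0 0'
python3 - <<'E'
from h import *
from rig import bot
s=bot.observe();R=Ro.from_rotvec(s["orientation"]).as_matrix();x0=s["eef_pos"]
psi=np.radians(4.63)
for a in (.15,.3,.45,.6,.75,.9,1.05,1.2,1.3):
    a0=np.arctan2(21,84);dx=-.0866*(np.cos(a0+a)-np.cos(a0));dz=.0866*(np.sin(a0+a)-np.sin(a0))
    print(a,(R.T@np.array([dx*np.cos(psi),dx*np.sin(psi),dz])).round(4))
d=bot.get_image("wrist");cv2.imwrite("pics/wrist2.png",d["pixels"][:,:,::-1])
E
```

```text
clock: 2.95
eef_pos: [0.5543, -0.0378, 0.0731]
orientation: [-0.123, 3.137, -0.005]
force: [-0.6, -6.3, 7.1]
finger_gap: 0.22
finger_force: 58.6
0.15 [-0.0041 -0.     -0.0123]
0.3 [-0.01   -0.     -0.0239]
0.45 [-0.0176 -0.0001 -0.0344]
0.6 [-0.0266 -0.0001 -0.0437]
0.75 [-0.037  -0.0001 -0.0515]
0.9 [-0.0484 -0.0001 -0.0578]
1.05 [-0.0606 -0.     -0.0622]
1.2 [-0.0733 -0.     -0.0647]
1.3 [-0.0819 -0.     -0.0654]
```

View pics/wrist2.png

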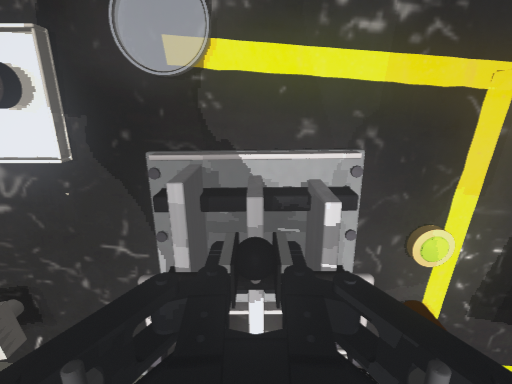

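The knob at (257,258) is between the fingers, and the grip reads 59 N. I'll swing the bar up along the arc.

```bash
python3 shift.py '-0.004 0 -0.012 0 0;-0.010 0 -0.024 0 0;-0.018 0 -0.034 0 0;-0.027 0 -0.044 0 0;-0.037 0 -0.052 0 0;-0.037 0 -0.052 0 0'
python3 shift.py '-0.011 0 -0.006 0 0;-0.024 0 -0.011 0 0;-0.036 0 -0.013 0 0;-0.036 0 -0.013 0 0'
```

```text
clock: 3.6
eef_pos: [0.5943, -0.0342, 0.1245]
orientation: [-0.123, 3.132, -0.002]
force: [6.6, -4.6, -12.0]
finger_gap: 0.209
finger_force: 59.5
clock: 4.0
eef_pos: [0.6284, -0.0285, 0.1375]
orientation: [-0.126, 3.135, 0.003]
force: [1.2, 0.3, -0.1]
finger_gap: 0.004
finger_force: 0.6
```

```bash
python3 shift.py '0.01 0 -0.03 0 0;0.04 0 -0.08 0 0.2;0.04 0 -0.08 0 0.35;0.04 0 -0.08 0 0.35'
python3 - <<'E'
from h import *
from rig import bot
ims=[]
d=bot.get_image("wrist");e=bot.get_image("side");np.savez("side1.npz",**e)
a=cv2.resize(d["pixels"],(512,384));b=cv2.resize(e["pixels"][165:250,220:308],(280,270),interpolation=cv2.INTER_CUBIC)
b=cv2.copyMakeBorder(b,0,114,0,0,cv2.BORDER_CONSTANT)
cv2.imwrite("pics/s3.png",np.hstack([a,b])[:,:,::-1])
go(bot,(.5816,-.0785,.12),94.63)
E
```

```text
clock: 4.4
eef_pos: [0.5861, -0.0325, 0.2185]
orientation: [-0.127, 3.136, -0.0]
force: [0.2, 0.3, -0.0]
finger_gap: 0.356
finger_force: 0.0
tcp [ 0.5859 -0.0327  0.216 ] yaw_y 94.6 tilt 0.03 -> d_tool [ 0.0079 -0.0453  0.0959] turn -0.0 dist 0.106 q [ 0.2   0.67 -0.38  1.7   0.32  0.83  1.33]
```

View pics/s3.png

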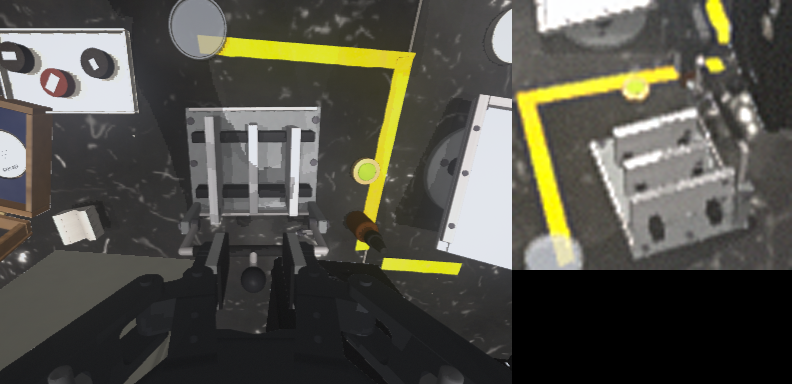

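The bar stands at its stop: the crossbar is at about row 240, behind the rack, and the knob is at (254,280). The left coupon (column 210, rows 118–223) is the longest. I'll take it now.

```bash
python3 shift.py '0.009 -0.0455 0 0 0.35;0.009 -0.0455 0.05 0 0.35;0.009 -0.0455 0.1 0 0.35;0.009 -0.0455 0.14 0 0.35;0.009 -0.0455 0.165 0 0.35;0.009 -0.0455 0.183 0 0.35;0.009 -0.0455 0.183 0 0.35'
python3 shift.py '0 0 0 0 0;0 0 0 0 0;0 0 0 0 0;0 0 0 0 0'
```

```text
clock: 5.2
eef_pos: [0.5782, -0.0785, 0.0292]
orientation: [0.127, -3.132, -0.002]
force: [-0.2, 0.2, -0.2]
finger_gap: 0.347
finger_force: 0.0
clock: 5.6
eef_pos: [0.5815, -0.0795, 0.034]
orientation: [-0.125, 3.138, -0.001]
force: [-0.2, -1.9, -0.8]
finger_gap: 0.106
finger_force: 61.5
```

```bash
python3 shift.py '0 0 -0.03 0 0;0 0 -0.07 0 0;0 0 -0.11 0 0;0 0 -0.11 0 0'
python3 - <<'E'
from h import *
from rig import bot
go(bot,(.470,.135,.140),94.63)
go(bot,(.470,.135,.0275),94.63)
E
```

```text
clock: 6.0
eef_pos: [0.5848, -0.0784, 0.1488]
orientation: [-0.125, 3.128, 0.0]
force: [1.6, 0.6, -2.4]
finger_gap: 0.104
finger_force: 59.7
tcp [ 0.5848 -0.0784  0.1488] yaw_y 94.6 tilt 0.63 -> d_tool [0.0974 0.2219 0.0076] turn -0.001 dist 0.242 q [ 0.26  0.76 -0.35  1.76  0.38  0.68  1.35]
tcp [ 0.5848 -0.0784  0.1488] yaw_y 94.6 tilt 0.63 -> d_tool [0.0987 0.2219 0.1201] turn -0.001 dist 0.271 q [ 0.26  0.76 -0.35  1.76  0.38  0.68  1.35]
```

```bash
python3 shift.py '0.04 0.02 0 0 0;0.07 0.06 0 0 0;0.098 0.10 0 0 0;0.098 0.14 0 0 0;0.098 0.18 0 0 0;0.098 0.214 0 0 0;0.098 0.214 0.04 0 0;0.098 0.214 0.08 0 0;0.098 0.214 0.1 0 0;0.098 0.214 0.1 0 0'
python3 - <<'E'
from h import *
from rig import bot
d=bot.get_image("wrist");e=bot.get_image("side")
a=d["pixels"];b=cv2.resize(e["pixels"][145:250,205:293],(288,344),interpolation=cv2.INTER_CUBIC)
b=cv2.copyMakeBorder(b,0,40,0,0,cv2.BORDER_CONSTANT)
cv2.imwrite("pics/s4.png",np.hstack([a,b])[:,:,::-1])
go(bot,(.470,.135,.026),94.63)
E
```

```text
clock: 7.0
eef_pos: [0.4628, 0.1266, 0.041]
orientation: [0.129, -3.132, 0.002]
force: [-0.1, 0.1, -1.3]
finger_gap: 0.106
finger_force: 61.3
tcp [0.4659 0.127  0.0428] yaw_y 94.6 tilt 0.04 -> d_tool [-0.0048  0.0076  0.0168] turn 0.0 dist 0.019 q [-0.29  0.85 -0.11  2.12  0.45  0.19  0.85]
```

View pics/s4.png

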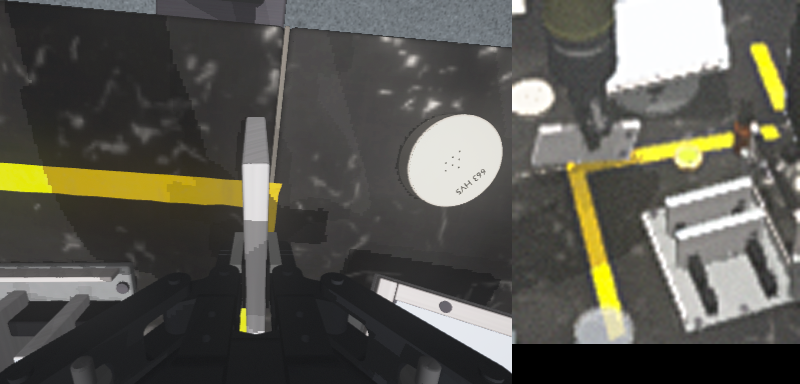

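The coupon is held level and on edge at (257,200), clear of everything. The two short ones are still in the rack. Joint 6 is near its limit, so I'll move out 12 mm and set the coupon down.

```bash
python3 shift.py '-0.012 0.004 0 0 0;-0.012 0.004 0.008 0 0;-0.012 0.004 0.012 0 0;-0.012 0.004 0.015 0 0;-0.012 0.004 0.015 0 0'; python3 shift.py '0 0 0.0015 0 0;0 0 0.0015 0 0'
```

```text
clock: 7.6
eef_pos: [0.4739, 0.1322, 0.0295]
orientation: [0.131, -3.134, -0.001]
force: [-10.5, 2.3, 18.2]
finger_gap: 0.102
finger_force: 66.4
clock: 7.8
eef_pos: [0.4737, 0.1318, 0.0282]
orientation: [0.13, -3.134, -0.0]
force: [-11.4, 0.5, 19.7]
finger_gap: 0.107
finger_force: 66.9
```

```bash
python3 shift.py '0 0 -0.001 0 0.2;0 0 -0.002 0 0.35;0 0 -0.002 0 0.35;0 0 -0.006 0 0.35;0 0 -0.006 0 0.35'; python3 shift.py '0 -0.006 0 0 0.35;0 -0.010 0 0 0.35;0 -0.013 0 0 0.35;0 -0.016 0 0 0.35;0 -0.019 0 0 0.35;0 -0.022 0 0 0.35;0 -0.024 0 0 0.35;0 -0.024 0 0 0.35'
python3 - <<'E'
from h import *
from rig import bot
go(bot,(.4737,.1318-.024,.02),94.63)
d=bot.get_image("wrist");a=d["pixels"];W=world(d)
e=bot.get_image("side")
b=cv2.resize(e["pixels"][145:250,205:293],(288,344),interpolation=cv2.INTER_CUBIC)
b=cv2.copyMakeBorder(b,0,40,0,0,cv2.BORDER_CONSTANT)
cv2.imwrite("pics/s5.png",np.hstack([a,b])[:,:,::-1])
E
```

```text
clock: 8.3
eef_pos: [0.4783, 0.1314, 0.0331]
orientation: [-0.125, 3.138, 0.001]
force: [0.4, 0.8, 0.1]
finger_gap: 0.351
finger_force: 0.0
clock: 9.1
eef_pos: [0.4797, 0.1069, 0.0328]
orientation: [0.125, -3.139, 0.001]
force: [0.2, -0.7, 0.5]
finger_gap: 0.348
finger_force: 0.6
tcp [0.4797 0.1069 0.0328] yaw_y 94.6 tilt 0.03 -> d_tool [0.0059 0.0014 0.0128] turn -0.001 dist 0.014 q [-0.25  0.88 -0.11  2.1   0.47  0.19  0.87]
```

View pics/s5.png

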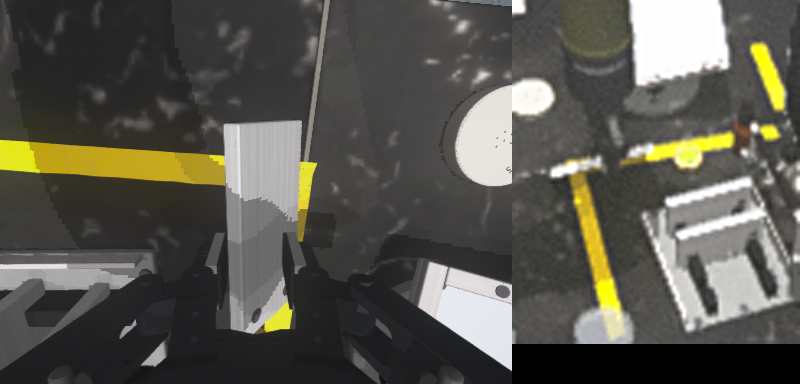

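The coupon leans on the left finger as planned, with its two holes at the far end (256,316). Now I'll let it down by opening and lowering.

```bash
python3 shift.py '-0.01 0 0.003 0 0.45;-0.01 0 0.008 0 0.52;-0.01 0 0.013 0 0.6;-0.01 0 0.018 0 0.68;-0.01 0 0.022 0 0.76;-0.01 -0.002 0.024 0 0.85;-0.01 -0.004 0.025 0 0.95;-0.01 -0.006 0.025 0 1;-0.01 -0.01 0.025 0 1;-0.01 -0.01 0.025 0 1'
python3 - <<'E'
from h import *
from rig import bot
s=bot.observe();print(s["joint_pos"].round(3) if hasattr(s["joint_pos"],"round") else s["joint_pos"])
d=bot.get_image("wrist");np.savez("w6.npz",**d);a=d["pixels"]
e=bot.get_image("side");np.savez("s6.npz",**e)
b=cv2.resize(e["pixels"][145:250,205:293],(288,344),interpolation=cv2.INTER_CUBIC)
b=cv2.copyMakeBorder(b,0,40,0,0,cv2.BORDER_CONSTANT)
cv2.imwrite("pics/s6.png",np.hstack([a,b])[:,:,::-1])
W=world(d);px=a
for u,v in((256,150),(256,200),(240,250),(270,250)):print((u,v),W[v,u].round(4))
E
```

```text
clock: 10.2
eef_pos: [0.4906, 0.0972, 0.0079]
orientation: [-0.124, 3.139, -0.001]
force: [-0.4, 0.7, -0.4]
finger_gap: 1.004
finger_force: 0.0
[-0.233  0.93  -0.091  2.074  0.485  0.158  0.883]
(256, 150) [0.4359 0.0951 0.0106]
(256, 200) [0.4622 0.0972 0.0101]
(240, 250) [0.4922 0.0907 0.0099]
(270, 250) [0.491  0.1074 0.0096]
```

View pics/s6.png

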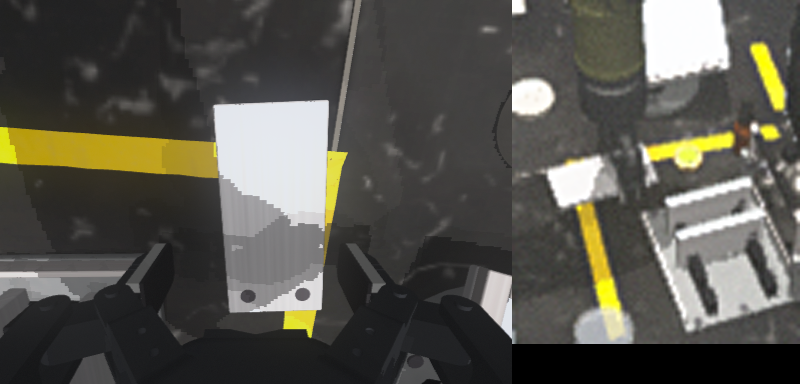

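The coupon lies flat, with corners at about (214,104), (328,100), (322,308) and (230,312) and its surface at z = 10 mm. I've used all 10 pictures, so I'll work by numbers from here. Next I'll fit the coupon and the plate.

```bash
cat > nest.py <<'E'
from h import *
from scipy.optimize import least_squares
t=dict(np.load("top0.npz"));s=dict(np.load("side0.npz"))
M=np.array([(-10,-10,7),(164,-10,7),(-10,112,7),(164,112,0)])/1e3
QT=np.array([(237,324),(282,78),(57,297),(105,47)])/5.5-.4+[180,140]
QS=np.array([(140,215),(340,168),(127,92),(320,38)])/4.8-.4+[200,130]
f=lambda v:M@Ro.from_rotvec(v[:3]).as_matrix().T+v[3:]
r=least_squares(lambda v:np.r_[(proj(t,f(v))-QT).ravel(),(proj(s,f(v))-QS).ravel()],[0,0,-.17,.48,.2,.04])
NR=Ro.from_rotvec(r.x[:3]).as_matrix();NT=r.x[3:]
if __name__=="__main__":
    print("NR",NR.round(3).tolist(),"corner",NT.round(4),"tilt",np.degrees(np.arccos(NR[2,2])).round(2),"res px",r.fun.round(1))
    print("x az",np.degrees(np.arctan2(NR[1,0],NR[0,0])).round(2),"slopes x,y",np.degrees(np.arcsin(NR[2,:2])).round(1))
    print("seat",(NT+NR@[.06,.028,.005]).round(4), "release",(NT+NR@[.08,.045,.005]).round(4))
    c=np.array([.5714,.2444,.0786]);print("depth centroid in plate frame",(NR.T@(c-NT)).round(4))
    d=dict(np.load("w6.npz"))
    C=np.array([ray(d,u,v,.01) for u,v in((214,104),(328,100),(322,308),(230,312))]);print(C.round(4).tolist(),"mid",C.mean(0).round(4))
    for i in range(4):
        e=C[(i+1)%4]-C[i];print(round(np.linalg.norm(e),4),np.degrees(np.arctan2(e[1],e[0])).round(1))
    W=world(d);px=d["pixels"].astype(int);q=W.reshape(-1,3);q=q[(abs(q[:,2]-.01)<.0035)&(abs(q[:,0]-.48)<.09)&(abs(q[:,1]-.1)<.06)]
    print(len(q),cv2.minAreaRect(q[:,:2].astype(np.float32)*1000))
E
python3 nest.py
```

```text
NR [[0.93, 0.096, -0.354], [-0.185, 0.956, -0.228], [0.316, 0.277, 0.907]] corner [0.4918 0.2098 0.0349] tilt 24.87 res px [-0.6 -0.2  0.1  0.1  0.5 -0.2  0.  -0.4 -0.4  0.7  0.2 -0.7 -0.7 -0.2
  0.2  0.4]
x az -11.25 slopes x,y [18.4 16.1]
seat [0.5486 0.2244 0.0662] release [0.5688 0.2369 0.0772]
depth centroid in plate frame [0.0814 0.0528 0.0036]
[[0.4158, 0.0734, 0.01], [0.4097, 0.1273, 0.01], [0.5267, 0.142, 0.01], [0.534, 0.0874, 0.01]] mid [0.4715 0.1075 0.01  ]
0.0543 96.5
0.118 7.2
0.0551 -82.4
0.119 -173.3
21882 ((478.04437255859375, 86.33710479736328), (127.02080535888672, 99.67132568359375), 6.836069107055664)
```

Run:
```python
from h import *
from rig import bot
from nest import NR
go(bot,(.4725,.1075,.004),97)
# yaw for coupon: NR = Rtilt*Rz(psi)
n=NR[:,2];ax=np.cross([0,0,1],n);ax/=np.linalg.norm(ax);T=Ro.from_rotvec(ax*np.arccos(n[2])).as_matrix()
print("psi",np.degrees(np.arctan2(*(T.T@NR)[[1,0],0])))
```

```text
tcp [0.4907 0.0981 0.0079] yaw_y 94.6 tilt 0.02 -> d_tool [0.0174 0.0108 0.0039] turn -0.042 dist 0.021 q [-0.23  0.93 -0.09  2.07  0.48  0.16  0.88]
psi -8.4740503780822
```

```bash
python3 shift.py '0.017 0.011 0 -0.042 1;0.017 0.011 0 -0.042 0.82;0.017 0.011 0 -0.042 0.82;0.017 0.011 0.004 -0.042 0.82;0.017 0.011 0.008 -0.042 0.82;0.017 0.011 0.010 -0.042 0.82;0.017 0.011 0.010 -0.042 0.82'
python3 - <<'E'
from h import *
from rig import bot
go(bot,(.4725,.1075,-.003),97)
E
```

```text
clock: 11.0
eef_pos: [0.4727, 0.1077, -0.0027]
orientation: [0.191, -3.135, 0.0]
force: [-0.2, -0.1, -0.0]
finger_gap: 0.816
finger_force: 0.0
tcp [ 0.4727  0.1077 -0.0027] yaw_y 97.0 tilt 0.03 -> d_tool [ 0.0002 -0.0001  0.0003] turn -0.0 dist 0.0 q [-0.29  0.95 -0.05  2.12  0.51  0.09  0.87]
```

```bash
python3 shift.py '0 0 0 0 0.7;0 0 0 0 0.5;0 0 0 0 0.5;0 0 0 0 0.5;0 0 0 0 0.5'
python3 shift.py '0 0 -0.03 0 0.5;0 0 -0.07 0 0.5;0 0 -0.12 0 0.5;0 0 -0.15 0 0.5;0 0 -0.15 0 0.5'
python3 - <<'E'
from h import *
from rig import bot
from nest import NR,NT
go(bot,tuple(NT+NR@[.082,.046,.005]+[0,0,.08]),81.5)
d=bot.get_image("wrist");np.savez("w7.npz",**d);W=world(d);q=W.reshape(-1,3);q=q[(q[:,2]>.12)&(q[:,2]<.2)&(abs(q[:,0]-.47)<.09)&(abs(q[:,1]-.105)<.035)]
e=np.array(bot.observe()["eef_pos"])
print(len(q),q.min(0),q.max(0),np.median(q,0))
E
```

```text
clock: 11.5
eef_pos: [0.4727, 0.1075, -0.0017]
orientation: [-0.191, 3.135, -0.001]
force: [0.2, -0.6, 5.6]
finger_gap: 0.637
finger_force: 63.7
clock: 12.0
eef_pos: [0.475, 0.1086, 0.1514]
orientation: [-0.19, 3.128, 0.004]
force: [0.8, 0.4, -1.7]
finger_gap: 0.634
finger_force: 64.6
tcp [0.475  0.1086 0.1514] yaw_y 97.0 tilt 0.45 -> d_tool [-0.1108  0.1163 -0.0057] turn 0.27 dist 0.161 q [-0.13  0.65 -0.31  2.06  0.41  0.48  0.96]
23442 [0.41108615 0.07001111 0.15506221] [0.52425785 0.13999799 0.19999116] [0.46286284 0.10806884 0.16311147]
```

```bash
python3 shift.py '-0.03 0.03 -0.01 0.1 0.5;-0.065 0.065 -0.01 0.2 0.5;-0.1 0.1 -0.01 0.27 0.5;-0.111 0.116 -0.01 0.27 0.5;-0.111 0.116 -0.01 0.27 0.5;-0.111 0.116 -0.01 0.27 0.5'
python3 - <<'E'
from h import *
from rig import bot
from nest import NR,NT
go(bot,tuple(NT+NR@[.082,.046,.0]+[0,0,.034]),81.5)
e=np.array(bot.observe()["eef_pos"]);p=NR.T@(e-NT);print("tcp in plate",p.round(4))
# vertical point below on plate
n=NR[:,2];h=((e-NT)@n)/n[2];print("height above plate",h.round(4),"plate xy below",(NR.T@(e-[0,0,h]-NT)).round(4))
d=bot.get_image("side");np.savez("s8.npz",**d);W=world(d).reshape(-1,3)
q=W[(abs(W[:,2]-.168)<.012)&(abs(W[:,0]-e[0])<.08)&(abs(W[:,1]-e[1])<.05)];print("coupon top",len(q),np.median(q,0))
E
```

```text
clock: 12.65
eef_pos: [0.5672, 0.2357, 0.1555]
orientation: [-0.23, -3.13, 0.005]
force: [-0.7, -1.5, -2.4]
finger_gap: 0.631
finger_force: 64.6
tcp [0.5672 0.2357 0.1555] yaw_y 81.6 tilt 0.27 -> d_tool [-0.0051  0.0038  0.0479] turn 0.001 dist 0.048 q [-0.33  0.78 -0.25  1.66  0.26  0.74  0.72]
tcp in plate [0.1034 0.0654 0.0769]
height above plate 0.0847 plate xy below [ 0.0766  0.0419 -0.    ]
coupon top 309 [0.55531888 0.2265708  0.16527771]
```

```bash
python3 shift.py '-0.005 0.004 0.03 0 0.5;-0.005 0.004 0.045 0 0.5;-0.005 0.004 0.05 0 0.5;-0.005 0.004 0.05 0 0.5'
python3 shift.py '0 0 0.002 0 0.5;0 0 0.004 0 0.5;0 0 0.006 0 0.5;0 0 0.006 0 0.5'
```

```text
clock: 13.1
eef_pos: [0.5732, 0.2385, 0.1069]
orientation: [-0.233, -3.131, 0.003]
force: [0.1, 0.1, -1.6]
finger_gap: 0.631
finger_force: 64.6
clock: 13.5
eef_pos: [0.5747, 0.2399, 0.1031]
orientation: [0.232, 3.131, 0.001]
force: [-3.4, -1.4, 8.2]
finger_gap: 0.633
finger_force: 65.5
```

```bash
python3 shift.py '0 0 0.002 0 0.5;0 0 0.003 0 0.5;0 0 0.003 0 0.5'
```

```text
clock: 13.8
eef_pos: [0.5751, 0.2397, 0.1003]
orientation: [0.233, 3.131, 0.001]
force: [-2.8, -2.3, 7.1]
finger_gap: 0.633
finger_force: 65.9
```

```bash
python3 shift.py '0 0 0.002 0 0.5;0 0 0.004 0 0.5;0 0 0.004 0 0.5'; python3 shift.py '0 0 0.002 0 0.5;0 0 0.004 0 0.5;0 0 0.004 0 0.5'
```

```text
clock: 14.1
eef_pos: [0.575, 0.2392, 0.0961]
orientation: [0.233, 3.131, -0.0]
force: [-1.5, -2.3, 6.2]
finger_gap: 0.632
finger_force: 66.1
clock: 14.4
eef_pos: [0.5751, 0.2395, 0.0921]
orientation: [0.233, 3.131, 0.0]
force: [-1.4, -2.0, 6.4]
finger_gap: 0.636
finger_force: 66.2
```

```bash
python3 shift.py '0 0 0.002 0 0.5;0 0 0.003 0 0.5;0 0 0.003 0 0.5'; python3 shift.py '0 0 0.002 0 0.5;0 0 0.003 0 0.5;0 0 0.003 0 0.5'
python3 - <<'E'
from h import *
from rig import bot
from nest import NR,NT
e=np.array(bot.observe()["eef_pos"]);n=NR[:,2];h=((e-NT)@n)/n[2];print("height above plate",h.round(4),"plate xy below",(NR.T@(e-[0,0,h]-NT)).round(4))
E
```

```text
clock: 14.7
eef_pos: [0.5753, 0.2394, 0.0896]
orientation: [0.233, 3.13, 0.0]
force: [-3.1, -3.1, 8.8]
finger_gap: 0.63
finger_force: 67.0
clock: 15.0
eef_pos: [0.5753, 0.2396, 0.0886]
orientation: [0.232, 3.13, 0.001]
force: [-6.8, -3.4, 22.3]
finger_gap: 0.633
finger_force: 76.7
height above plate 0.0136 plate xy below [ 0.0848  0.0476 -0.    ]
```

```bash
python3 shift.py '0 0 -0.003 0 0.5;0 0 -0.003 0 0.72;0 0 -0.003 0 0.8;0 0 -0.004 0 0.9;0 0 -0.006 0 1;0 0 -0.006 0 1;0 0 -0.006 0 1'
python3 shift.py '0 0 -0.02 0 1;0 0 -0.06 0 1;0 0 -0.1 0 1;0 0 -0.13 0 1;0 0 -0.13 0 1'
cat > chk.py <<'E'
from h import *
from rig import bot
from nest import NR,NT
for n in("wrist","side","top"):
    d=bot.get_image(n);np.savez(f"f_{n}.npz",**d)
    W=world(d);p=(W.reshape(-1,3)-NT)@NR
    m=(p[:,0]>-.02)&(p[:,0]<.18)&(p[:,1]>-.02)&(p[:,1]<.125)&(abs(p[:,2])<.04)
    q=p[m]
    if not len(q):continue
    # height map on plate grid (mm, median), cells 10 mm
    i=((q[:,0]+.02)/.01).astype(int);j=((q[:,1]+.02)/.01).astype(int)
    H=np.full((20,15),-99)
    for a in range(20):
        for b in range(15):
            z=q[(i==a)&(j==b),2]
            if len(z):H[a,b]=round(np.median(z)*1000)
    print(n);print(H)
E
python3 chk.py
```

```text
clock: 15.7
eef_pos: [0.5743, 0.2399, 0.0907]
orientation: [-0.232, -3.133, -0.0]
force: [-0.2, -0.3, -1.0]
finger_gap: 1.002
finger_force: 0.0
clock: 16.2
eef_pos: [0.5769, 0.2414, 0.2256]
orientation: [0.232, 3.125, 0.008]
force: [-0.0, 0.0, -0.1]
finger_gap: 1.005
finger_force: 0.0
wrist
[[-99  11  12  11  12  11  12  12  12  12  11  12  13 -99 -99]
 [-99  11  12  12  12  12  12  12  12  12  12  13  13   5 -99]
 [-99  11  14  15  15  15  15  15   5   6   6   6   6   6 -99]
 [-99  11  14  14  15  15  15  15   5   5   6   6   6   6 -99]
 [-99  11  14  14  15  15  15  15   5   5   6   5   6   6 -99]
 [-99  11  14  14  14  15  15  14   5   5   5   5   5   6 -99]
 [-99  11  14  14  15  15  15  14   5   5   5   5   5   6 -99]
 [-99  11  14  14  14  14  15  14   5   5   5   5   6   5 -99]
 [-99  11  14  14  14  14  15  14   5   5   5   5   5   5 -99]
 [-99  11  13  14  14  14  14  14   5   5   5   5   5   5 -99]
 [-99  11  14  14  14  14  14  14   5   5   5   5   5   5 -99]
 [-99  11  13  14  14  14  14  14   4   5   5   5   5   5 -99]
 [-99  10  13  14  14  14  14  14   4   5   5   5   
[... 2283 characters left out ...]
0 -99]
 [-99 -99 -99 -99 -99 -99 -99 -99 -99 -99 -99   6   7   8 -99]
 [-99 -99 -99 -99 -99 -99 -99 -99 -99 -99 -99 -99   9   3 -99]
 [-99 -99 -99 -99 -99 -99 -99 -99 -99 -99 -99 -99 -99 -99 -99]
 [-99 -99 -99 -99 -99 -99 -99 -99 -99 -99 -99 -99 -99 -99 -99]
 [-99 -99 -99 -99 -99 -99 -99 -99 -99 -99 -99 -99 -99 -99 -99]
 [-99 -99 -99 -99 -99 -99 -99 -99 -99 -99 -99 -99 -99 -99 -99]
 [-99 -99 -99 -99 -99 -99 -99 -99 -99 -99 -99 -99 -99 -99 -99]
 [-99 -99 -99 -99 -99 -99 -99 -99 -99 -99 -99 -99 -99 -99 -99]
 [-99   3 -99 -99 -99 -99 -99 -99 -99 -99 -99 -99 -99 -99 -99]
 [-99   3   3 -99 -99 -99 -99 -99 -99 -99 -99 -99 -99 -99 -99]
 [-99 -99 -99 -99 -99 -99 -99 -99 -99 -99 -99 -99 -99 -99 -99]]
```

The coupon is seated by the height map: x 0–120, y 0–56, with uniform height. I'll check the edges more finely, plus the rack and bench items.

Run:
```python
from h import *
from nest import NR,NT
d=dict(np.load("f_wrist.npz"));p=(world(d).reshape(-1,3)-NT)@NR
hi=(p[:,2]>.0105)&(p[:,2]<.022)
print("far end x by y",[round(p[hi&(abs(p[:,1]-y)<.004)&(p[:,0]>.05)&(p[:,0]<.15),0].max(),4) for y in(.008,.018,.028,.038,.048)])
print("far side y by x",[round(p[hi&(abs(p[:,0]-x)<.004)&(p[:,1]>.02)&(p[:,1]<.1),1].max(),4) for x in(.012,.04,.06,.08,.11)])
# rail inner faces: rail tops ~ z 11
r=(p[:,2]>.009)&(p[:,2]<.0130)
print("long rail inner (uncovered part)",p[r&(p[:,0]>.125)&(p[:,0]<.15)&(p[:,1]<.02),1].max().round(4),"short rail inner",p[r&(p[:,1]>.065)&(p[:,1]<.1)&(p[:,0]<.02),0].max().round(4))
# other things: compare side pics before/after
a,b=dict(np.load("side0.npz")),dict(np.load("f_side.npz"))
rk=lambda X:(X-[.578,-.034,0])@np.array([[np.cos(.081),-np.sin(.081),0],[np.sin(.081),np.cos(.081),0],[0,0,1]])
q=rk(world(b).reshape(-1,3));print("bail pts high",len(q:=q[(q[:,0]>.02)&(q[:,0]<.1)&(abs(q[:,1])<.08)&(q[:,2]>.1)&(q[:,2]<.17)]),q.mean(0).round(3) if len(q) else 0)
q=rk(world(b).reshape(-1,3))
for y in(-.045,0,.045):
    t=q[(abs(q[:,1]-y)<.006)&(abs(q[:,2]-.064)<.006)&(abs(q[:,0])<.065)];print("slot",y,len(t),t[:,0].min().round(3) if len(t) else "",t[:,0].max().round(3) if len(t) else "")
D=np.abs(a["pixels"].astype(int)-b["pixels"]).max(2)
for n,X in dict(disc=(.433,-.111,.012),dish=(.408,.244,.015),level=(.576,.1065,.014),bottle=(.6355,.109,.06)).items():
    u,v=proj(a,X)[0].astype(int);print(n,"changed px",int((D[v-7:v+8,u-9:u+10]>40).sum()))
```

```text
far end x by y [np.float64(0.1188), np.float64(0.119), np.float64(0.1188), np.float64(0.1191), np.float64(0.1187)]
far side y by x [np.float64(0.0595), np.float64(0.0596), np.float64(0.0594), np.float64(0.0591), np.float64(0.0591)]
long rail inner (uncovered part) 0.0032 short rail inner 0.0
bail pts high 145 [ 0.063 -0.009  0.133]
slot -0.045 0  
slot 0 50 -0.049 0.045
slot 0.045 47 -0.046 0.048
disc changed px 0
dish changed px 3
level changed px 82
bottle changed px 19
```

Both edges are flush. The pixels around the level changed, so I'll check whether it moved or it's only shadow.

Run:
```python
from h import *
for f in("wrist1","side0","s6","f_side","f_wrist","top0","f_top"):
    d=dict(np.load(f+".npz"));W=world(d);h=cv2.cvtColor(d["pixels"],cv2.COLOR_RGB2HSV)
    m=(h[...,0]>28)&(h[...,0]<45)&(h[...,1]>70)&(h[...,2]>60)&(np.hypot(W[...,0]-.576,W[...,1]-.1065)<.03)&(W[...,2]>.007)
    b=(h[...,0]<18)&(h[...,1]>100)&(np.hypot(W[...,0]-.636,W[...,1]-.109)<.05)&(W[...,2]>.02)&(W[...,2]<.1)
    print(f,"level",m.sum(),W[m].mean(0).round(4) if m.sum() else "","bottle",b.sum(),W[b].mean(0).round(4) if b.sum() else "", "px",[c.mean().round(1) for c in np.nonzero(m)] if m.sum() else "")
```

```text
wrist1 level 248 [0.575  0.1087 0.0134] bottle 73 [0.6339 0.1149 0.0345] px [np.float64(201.2), np.float64(362.3)]
side0 level 28 [0.5781 0.1064 0.0115] bottle 20 [0.6444 0.1043 0.0394] px [np.float64(192.1), np.float64(258.5)]
s6 level 32 [0.5782 0.1075 0.0116] bottle 19 [0.6411 0.1046 0.0383] px [np.float64(191.9), np.float64(258.5)]
f_side level 30 [0.5793 0.1064 0.0109] bottle 20 [0.6425 0.103  0.0385] px [np.float64(192.2), np.float64(258.8)]
f_wrist level 283 [0.5763 0.1092 0.013 ] bottle 253 [0.6398 0.1182 0.0407] px [np.float64(182.6), np.float64(152.5)]
top0 level 31 [0.5756 0.1075 0.0134] bottle 33 [0.6413 0.1077 0.0459] px [np.float64(175.0), np.float64(247.2)]
f_top level 27 [0.5768 0.1064 0.015 ] bottle 35 [0.641  0.1078 0.0438] px [np.float64(174.6), np.float64(247.4)]
```

Nothing has moved; the change was only shadow. I'm handing in.

```bash
python3 -c "
from rig import bot
print(bot.job_done())"
```

```text
the job is handed in; nothing more can be done
None
```

The job is done and handed in: the bar stays up, the longest coupon was laid flat, taken again across its width and slid home flush against both rails, and the two short coupons and the bench items I checked near the work have not moved.

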